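# Clear the track and jog the board shuttle to its index block

### The job

A finned heat sink has been left on the track of the board shuttle: slide it back, off the track, until its long side rests flat against the ledge along the rear of the machine. Then press the wide round jog button on the control box fully down, hold it down for five seconds without a break so that the shuttle creeps along until its pointer is beside the index block, and let go. Do not jog before the track is clear, do not shove the shuttle by hand, and leave the small square key and the other things on the bench alone.

Things in the scene. Friction and masses are not known exactly. Their poses are not given: they have to be found in the camera images.
- machine: fixed board shuttle machine: flat aluminium deck 230 (x) by 340 (y) by 16 mm thick. Origin: centre of its underside. Its -x edge is the front (towards the robot). The track is the deck's band from x = -98 to -12 mm, along y, marked by dark lines; the deck behind it, to x = +100 mm, is free and level with it. A grey end plate (46 mm high) with a motor stands at the track's +y end, a low stop at its -y end.
- ledge (a point): middle of the front face of the rear ledge, at deck height: a steel strip 330 mm long along the machine's y, its front face at machine x = +100 mm, 14 mm high above the deck.
- heat_sink: loose aluminium heat sink, seven upright fins along its length, 60 (x) by 90 (y) by 30 mm high, 0.25 to 0.5 kg. Origin: centre of its underside. The outer fins are plain upright faces on its 90 mm sides. It starts on the track in the shuttle's way, its length within 0.25 rad of the machine's y. Flat against the ledge its origin is at machine x = +70 mm.
- shuttle (a joint): travel of the shuttle along the machine's -y, m: 0 at the start, 0.12 at the end of its run. It runs at about 15 mm/s while the jog button is down, so about 75 mm in five seconds; it stops at once when the button is up, stays where it stops and cannot be run back. Its drive is weak: the heat sink in its way stalls it, and a touch would shift it.
- shuttle_pointer (a point): tip of the small dark pointer on the front (-x) edge of the shuttle, 27 mm above the bench. The shuttle is a steel plate 84 (x) by 96 (y) mm, top about 28 mm above the bench, carrying a green circuit board with parts up to 41 mm above the bench.
- index_block (a point): top centre of the index block, a dark block 12 (x) by 30 (y) by 6 mm high on the front edge of the deck. The pointer is beside it when it lies within the block's 30 mm length (shuttle joint 0.060 to 0.090).
- control_box: fixed grey control box, 100 (x) by 130 (y) by 45 mm high, to the left or right of the machine. Origin: centre of its underside. It carries the wide round jog button (at box y = +25 mm) and the small square key (at box y = -40 mm).
- jog (a joint): press depth of the jog button, m: 0 up, 0.008 fully down, against a hard stop. The shuttle runs at its 15 mm/s only with the button fully down, slower in proportion when it is part way. Springs back by itself. About 3 N starts it, 5 N brings it fully down; 6 to 10 N holds it there surely.
- jog_top (a point): centre of the top of the jog button, a black round mushroom cap of 54 mm diameter; up, its top is 71 mm above the bench; it moves straight down.
- square_key (a joint): press depth of the square key, m: 0 up, 0.005 down. Not to be pressed.
- square_key_top (a point): centre of the top of the square key, 20 by 20 mm, 60 mm above the bench, 65 mm from the jog button's centre.
- multimeter: bystander: green multimeter 75 by 150 by 43 mm. Origin: centre of its underside.
- spool: bystander: grey spool, 60 mm diameter, 45 mm high. Origin: centre of its underside.
- parts_bin: bystander: blue open bin 110 by 140 by 50 mm. Origin: centre of its underside.
- screwdriver: bystander: screwdriver with black handle lying behind the machine.
- spare_board: bystander: bare green circuit board 80 by 110 by 4 mm. Origin: centre of its underside.
- pot: bystander: black open pot, 60 mm diameter, 70 mm high. Origin: centre of its underside.
- iron_stand: bystander: fixed black soldering iron stand with a brass cleaning pad, 100 (x) by 130 (y) by 75 mm high, on the other side of the machine from the control box. Origin: centre of its underside.
Not all that is in view belongs to the job. Leave any green or red look-alike of the control_box alone.

How it is judged:
On the way, in this order (a step that is already met when the one before it is completed fails the run):
1. the heat sink rests flat against the rear ledge, off the track, with the jog button up (x of heat_sink in the frame of machine above 0.058 m and y of heat_sink in the frame of machine between -0.12 and 0.12 m and z of heat_sink in the frame of machine below 0.022 m and angle between the y axis of heat_sink and the y axis of machine, either way round below 0.12 rad and angle between heat_sink's own z axis and vertical below 0.1 rad and linear speed of heat_sink below 0.01 m/s and value of joint jog below 0.002 m), for 0.2 s.
2. the jog button is held fully down (past 6 mm) without a break for the dwell (at least 4 s) (value of joint jog above 0.006 m), for 4 s.
At the end, for the whole second after the job is handed in: The heat sink stands still and level on the deck, its long side against the rear ledge (origin within 12 mm of flush, within 0.12 rad of parallel); the jog button is up; the shuttle stands still with its pointer beside the index block (60 to 90 mm of travel, that is 4 to 6 s of jogging) (all of step 1 and value of joint shuttle between 0.06 and 0.09 m and velocity of joint shuttle below 0.002 m/s); the robot touches nothing.
It fails at once if the jog button is pressed while the heat sink is still on the track (value of joint jog above 0.003 m and x of heat_sink in the frame of machine below 0.035 m).
It fails at once if the shuttle is shoved by hand (much faster than its drive, backwards, or along the track before it is clear) (velocity of joint shuttle above 0.04 m/s or velocity of joint shuttle below -0.02 m/s or (value of joint jog below 0.001 m and value of joint shuttle above 0.01 m and x of heat_sink in the frame of machine below 0.035 m)).
It fails at once if the square key is pressed (value of joint square_key above 0.003 m).
It fails at once if the heat sink is tipped over (angle between heat_sink's own z axis and vertical above 0.5 rad).
It fails at once if a bystander is moved more than 30 mm (distance of any of multimeter, spool, parts_bin, screwdriver, spare_board, pot from where it was at the start of the episode above 0.03 m).
It also fails if it takes over 54 s, if anything falls off the work surface, if the arm or the gripper's body presses on something with over 40 N, if the wrist force passes 120 N, or if a joint passes its speed limit or range.

### The arm

A 6-joint arm with a two-finger parallel gripper is mounted at the origin on the work surface. World frame = base frame: x ahead of the robot, y to its left, z up, the work surface at z = 0. Lengths are in m, angles in rad, forces in N, time in s.
With the tool pointing down it reaches from about 0.2 to 0.875 m from the base axis. Payload 3.4 kg.
Tool frame: the origin (TCP) lies between the finger pads; the fingertips stand 25 mm ahead of it and the grasp point (between the pads) lies 6 mm ahead of it (r.nose_length is the z of the fingertips in the tool frame, in m); z points along the fingers, x is the direction in which the jaws open and shut, and the axes are right-handed (so a half turn about z gives the same grasp; the last joint's range is limited). The gripper opens to 94 mm and grips with 3 to 60 N. Pads are 16 mm wide; open, the fingers measure 119 mm over their backs; the gripper's body (75 mm by 177 mm) begins 78 mm behind the grasp point.
Start: joints at [1.152, 0.276, 1.505, -0, 1.361, -0.121], TCP at [0.169, 0.55, 0.23] pointing down, gripper open.
Joint ranges: [-2.89, 2.89], [-0.75, 2.08], [0.22, 2.7], [-1.18, 4.32], [0.11, 2.71], [-2.7, 2.7]. Speed limits (rad/s): [2.57, 2.57, 3.14, 3.14, 3.14, 3.14].

### API

Orientations are given as a unit quaternion [w, x, y, z].
In Python, from plant import r, gripper_to, inverse_kinematics, vision, models, telemetry gives the robot as it stands. Calls block until the motion is done:
- r.move_to(position, orientation): joint-space move of the TCP to a pose.
- r.move_l(position, rot=None, vel=0.15, guard=None): straight line of the TCP; rot=None keeps the orientation; vel is the mean speed in m/s. With guard (N) it stops when the force on the tool has changed by that much, and returns True; else False.
- r.movej(angles): joint-space move.
- gripper_to(opening, f_grip=None): finger opening in m; f_grip is the grip in N (None keeps the last); returns when the fingers have stopped.
- r.hold(seconds).
- inverse_kinematics(position, orientation): joint angles nearest the present ones, or None.
- vision.snapshot(name): name is "scene" or "top"; returns the picture (400x640x3 uint8, red, green, blue); there is no depth.
- vision.get_calibration(name): a dict with "fx", "fy", "cx", "cy" (pixels), "D" ([k1, k2, p1, p2, k3] as OpenCV has them; the pictures are not rectified), "position" and "orientation" of the camera in the world. Camera axes: x right, y down, z forward; pixel columns grow to the right and rows downward; lengths in m; the calibration is good to about 2 mm. A picture is of the moment at which its call begins. get_calibration takes no time and is no camera call.
A pose or a line that the arm cannot do raises r.PlanningError and nothing moves.
- r.sign_off(): hands the job in, once; it reports no verdict.
Trained networks look in the newest picture that a camera, given by its name, has taken for a name from the list of things; names that differ only in an ending like _2 or _b are one class to them, and where a whole thing is asked for, a point or a joint stands for the part that bears it (a point fixed in the world has none). Each returns a list of dicts, best first, with "score" (0 to 1); they miss things now and then, are a little off and sometimes report something else, mostly with a low value. They report only what shows in the picture. A call takes as long as a camera call. They do not tell look-alikes from the thing itself.
- models.boxes_of(thing, camera): "at" ([x, y, z] in m, in world coordinates, good to about 4 mm: the middle of the surface that is visible of it).
- models.regions_of(thing, camera): "pixels" (400x640 bool, what is visible of it).
- models.mark_of(thing, camera): "at" ([x, y, z] in m, in world coordinates, good to about 4 mm: a listed point, or the origin of a listed thing).
Readings, each from a call of its own:
- telemetry.current_t(): time.
- telemetry.current_joints(): joint angles.
- telemetry.current_dq(): joint speeds.
- telemetry.current_joint_efforts(): joint torques, N m.
- telemetry.current_ee_pos(): TCP position.
- telemetry.current_tool_rot(): TCP orientation.
- telemetry.current_wrist_force(): force on the tool from outside, world axes, zero at the start.
- telemetry.current_torque(): the same for the moment, N m.
- telemetry.current_opening(): finger opening in m.
Only numpy, scipy, OpenCV 4.12 (cv2) and the standard library are available. Lean on these libraries where they do the work, as an engineer would, in place of code of your own. Each camera call takes 0.05 s, during which the arm holds its last target. There are 200 camera calls.

## Working session

There is one attempt and no reset: what is moved stays moved. The work goes in short steps, each a Python script; the robot and the scene stay as the last script left them, time stands still between calls to the robot, and variables do not carry over. Pictures are saved under pics/ and viewed, on a budget of 10 in all, crops included, one or two more only if the job needs it, and the job is handed in when it is done.

```bash
ls; mkdir -p pics
python3 - <<'E'
from plant import r, vision, models, telemetry
import cv2, numpy as np
ims=[]
for c in ("scene","top"):
    im=vision.snapshot(c); cv2.imwrite(f"pics/{c}0.png",im[:,:,::-1])
    k=vision.get_calibration(c); print(c,{a:np.round(b,3).tolist() for a,b in k.items()})
    for t in ["machine","ledge","heat_sink","shuttle_pointer","index_block","control_box","jog_top","square_key_top","iron_stand","multimeter","spool","parts_bin","spare_board","pot"]:
        print(t,[(np.round(d["at"],3).tolist(),round(d["score"],2)) for d in models.mark_of(t,c)][:3])
print(telemetry.current_t(), telemetry.current_tool_rot())
E
```

```text
pics
scene {'fx': 445.644, 'fy': 445.644, 'cx': 315.085, 'cy': 190.089, 'D': [-0.025, 0.0, 0.0, 0.0, 0.0], 'position': [1.553, 0.611, 0.846], 'orientation': [-0.222, 0.41, 0.772, -0.433]}
machine [([0.573, 0.025, 0.003], 0.66), ([0.806, 0.166, 0.003], 0.27)]
ledge [([0.675, 0.018, 0.017], 0.88)]
heat_sink [([0.512, 0.013, 0.012], 0.71)]
shuttle_pointer [([0.473, 0.139, 0.033], 0.74)]
index_block [([0.467, 0.068, 0.025], 0.77)]
control_box [([0.423, -0.306, -0.002], 0.91), ([0.43, -0.682, -0.004], 0.84), ([0.238, -0.292, 0.003], 0.75)]
jog_top [([0.368, -0.465, 0.072], 0.65), ([0.418, -0.28, 0.069], 0.4), ([0.235, -0.262, 0.073], 0.39)]
square_key_top [([0.256, -0.329, 0.06], 0.6), ([0.366, -0.532, 0.06], 0.58), ([0.424, -0.35, 0.061], 0.41)]
iron_stand [([0.472, 0.306, 0.003], 0.64)]
multimeter [([0.752, -0.206, -0.004], 0.66)]
spool [([0.524, -0.458, -0.001], 0.73)]
parts_bin [([0.71, 0.307, 0.002], 0.58), ([0.572, 0.025, 0.001], 0.46)]
spare_board [([0.804, 0.171, -0.001], 0.68)]
pot []
top {'fx': 399.006, 'fy': 399.006, 'cx': 311.806, 'cy': 199.102, 'D': [-0.053, 0.0, 0.0, 0.0, 0.
[... 327 characters left out ...]
([0.47, 0.064, 0.022], 0.79)]
control_box [([0.43, -0.681, 0.001], 0.85), ([0.238, -0.291, 0.003], 0.82), ([0.368, -0.489, 0.0], 0.8)]
jog_top [([0.419, -0.284, 0.075], 0.74), ([0.301, 0.184, 0.071], 0.63), ([0.435, -0.654, 0.074], 0.59)]
square_key_top [([0.428, -0.341, 0.062], 0.61), ([0.442, -0.721, 0.06], 0.59), ([0.307, 0.118, 0.058], 0.45)]
iron_stand [([0.468, 0.305, 0.003], 0.62)]
multimeter [([0.751, -0.202, 0.002], 0.67), ([0.71, 0.311, -0.001], 0.25)]
spool [([0.527, -0.455, 0.001], 0.58), ([0.426, -0.345, 0.063], 0.49)]
parts_bin [([0.713, 0.311, -0.003], 0.8)]
spare_board [([0.798, 0.171, 0.002], 0.58)]
pot []
1.5 [-1.58500878e-05  8.04181196e-01  5.94384222e-01  2.86813287e-05]
```

View pics/top0.png

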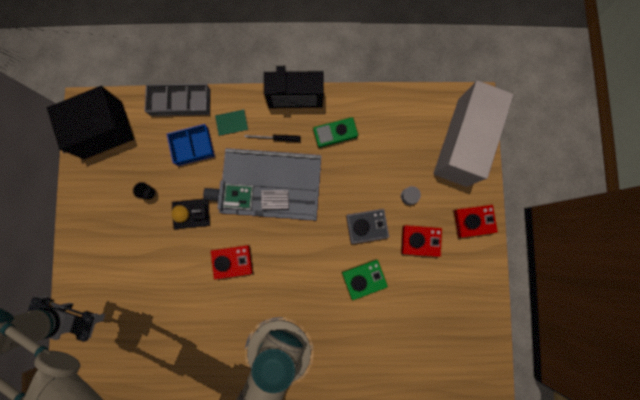

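View pics/scene0.png

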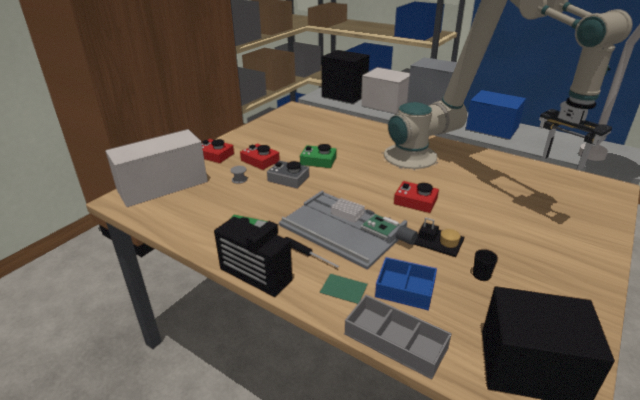

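Candidates for the control box in the top picture are grey (367,226), red (232,262), red (422,241), red (476,221) and green (364,280). I choose the grey one, because it matches the description and stands across the machine from the iron stand at (190,214). The heat sink is at (274,199), the shuttle at (237,196) and the ledge runs along row ~155. Next I measure the yaws and check a close crop.

```bash
cat > h.py <<'E'
from plant import r, gripper_to, inverse_kinematics, vision, models, telemetry
import cv2, numpy as np
from scipy.spatial.transform import Rotation as R
def ray(px,c,z):
    k=vision.get_calibration(c); K=np.array([[k["fx"],0,k["cx"]],[0,k["fy"],k["cy"]],[0,0,1]])
    p=cv2.undistortPoints(np.asarray(px,float).reshape(-1,1,2),K,np.array(k["D"])).reshape(-1,2)
    q=k["orientation"]; d=R.from_quat([q[1],q[2],q[3],q[0]]).apply(np.c_[p,np.ones(len(p))])
    o=np.array(k["position"]); return (o+d*((z-o[2])/d[:,2])[:,None])
def rect(thing,c,z,near):
    for d in models.regions_of(thing,c):
        m=d["pixels"]; ys,xs=np.nonzero(m)
        w=ray(np.c_[xs,ys],c,z)[:,:2]
        if np.linalg.norm(w.mean(0)-near)<.06:
            (cx,cy),(a,b),ang=cv2.minAreaRect((w*1000).astype(np.float32))
            if a>b: a,b,ang=b,a,ang+90   # ang: dir of short side = x
            ang=(ang+90)%180-90
            return np.round([cx,cy,a,b],1), round(np.radians(ang),3), round(d["score"],2)
def down(yaw):  # tool z down, tool x (jaws) along yaw direction
    q=(R.from_euler('z',yaw)*R.from_euler('x',np.pi)).as_quat(); return [q[3],q[0],q[1],q[2]]
E
python3 - <<'E'
from h import *
for c in("top","scene"):
    vision.snapshot(c)
    print(c,"sink",rect("heat_sink",c,.046,[.515,.011]))
    print("mach",rect("machine",c,.016,[.574,.026]))
    print("box",rect("control_box",c,.045,[.423,-.306]))
    print("shuttle",rect("shuttle",c,.03,[.52,.11]))
    for t in ["heat_sink","ledge","index_block","shuttle_pointer","jog_top","control_box"]:
        v=[d["at"] for _ in range(4) for d in models.mark_of(t,c) if min(np.linalg.norm(d["at"][:2]-np.array(p)) for p in([.57,.03],[.423,-.306]))<.15]
        if v: print(t,len(v),np.round(np.median(v,0),4), np.round(np.std(v,0),4))
im=vision.snapshot("top")[140:250,205:400]
cv2.imwrite("pics/crop1.png",cv2.resize(im,None,fx=4,fy=4,interpolation=cv2.INTER_CUBIC)[:,:,::-1])
E
```

```text
top sink (array([511.8,  10.3,  58. ,  88.4]), np.float64(-0.011), 0.76)
mach (array([572.4,  56.5, 232.3, 401.8]), np.float64(-0.086), 0.65)
box (array([ 418.2, -301.9,  100.1,  133.7]), np.float64(0.143), 0.8)
shuttle (array([524.4, 135.8,  84.4,  94.3]), np.float64(-0.06), 0.86)
heat_sink 4 [0.5179 0.0084 0.0163] [0. 0. 0.]
ledge 4 [0.6721 0.0175 0.0185] [0. 0. 0.]
shuttle_pointer 4 [0.4759 0.1385 0.03  ] [0. 0. 0.]
jog_top 4 [ 0.4168 -0.2815  0.0738] [0. 0. 0.]
control_box 4 [ 0.4175 -0.303  -0.0012] [0. 0. 0.]
scene sink (array([534.5,  23.8,  97.6, 104.4]), np.float64(0.022), 0.76)
mach (array([575.9,  53.2, 270.3, 399.1]), np.float64(-0.058), 0.72)
box (array([ 445.1, -274.6,  157.7,  175. ]), np.float64(-1.348), 0.81)
shuttle (array([529.8, 137.5,  85.3, 100.7]), np.float64(1.525), 0.95)
heat_sink 4 [0.5166 0.0141 0.0153] [0. 0. 0.]
ledge 4 [0.6758 0.0205 0.0162] [0. 0. 0.]
index_block 8 [ 0.4452 -0.1422  0.0405] [0.0221 0.209  0.0191]
shuttle_pointer 8 [0.4704 0.1048 0.0267] [0.0021 0.037  0.004 ]
jog_top 4 [ 0.4189 -0.2813  0.0668] [0. 0. 0.]
control_box 4 [ 0.4228 -0.307  -0.0045] [0. 0. 0.]
```

View pics/crop1.png

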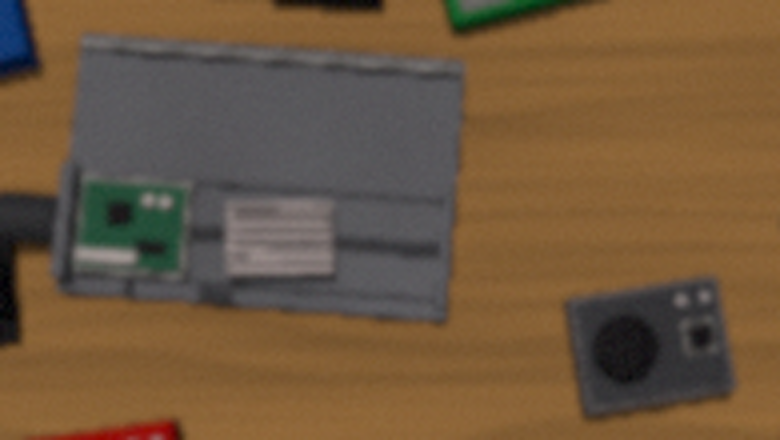

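The crop confirms it. The grey box carries the round button on its left (crop 625,348) and the square key on its right (700,337). The heat sink (280,237) is clear of the shuttle (135,228), and the index block is at (215,297). I push with two spread fingers, jaws along the machine's y.

Run:
```python
from h import *
w=ray(np.array([[83,42],[463,68]])/4+[205,140],"top",.030)[:,:2]; e=w[0]-w[1]
w2=ray(np.array([[62,293],[445,320]])/4+[205,140],"top",.016)[:,:2]; e2=w2[0]-w2[1]
ys=[np.arctan2(-v[0],v[1]) for v in(e,e2)]; print("machine yaw",ys,w,w2)
yaw=float(np.mean(ys)); u=np.array([np.cos(yaw),np.sin(yaw),0])
t0=telemetry.current_t()
S=np.array([.514,.010,0]); A=S-.068*u
gripper_to(.034)
for y in(yaw+np.pi/2,yaw-np.pi/2):
    try: r.move_to(A+[0,0,.16],down(y)); break
    except r.PlanningError as x: print(x)
r.move_l(A+[0,0,.051],vel=.12)
print("F0",telemetry.current_wrist_force())
g=r.move_l(A+.20*u+[0,0,.051],vel=.05,guard=12)
p=telemetry.current_ee_pos(); print(g,p,(p-A)@u,telemetry.current_wrist_force(),telemetry.current_t()-t0)
```

```text
machine yaw [np.float64(-0.08179397053817572), np.float64(-0.08086087995075215)] [[ 0.6876838   0.18057853]
 [ 0.66053998 -0.150537  ]] [[ 0.46944826  0.19844931]
 [ 0.44263976 -0.13236628]]
F0 [-0.23394113 -0.69402092  0.49911089]
True [0.60170467 0.00305557 0.05029328] 0.15597893894814585 [ 0.19722532 -1.34099485 -0.51267422] 7.0249999999999995
```

Run:
```python
from h import *
yaw=-.081; u=np.array([np.cos(yaw),np.sin(yaw),0])
p=telemetry.current_ee_pos()
r.move_l(p-.03*u,vel=.1); r.move_l(p-.03*u+[0,0,.09],vel=.15)
B=np.array([.4175,-.2815,.16]); 
gripper_to(0.0)
print("rot",telemetry.current_tool_rot())
q=down(.14+np.pi/2)
try: r.move_to(B,q)
except r.PlanningError: r.move_to(B,down(.14-np.pi/2))
im=vision.snapshot("top"); 
print(rect("heat_sink","top",.046,[.64,0]),rect("shuttle","top",.03,[.52,.13]))
print([np.round(d["at"],3) for t in("heat_sink","shuttle_pointer") for d in models.mark_of(t,"top")])
im2=vision.snapshot("scene")
cv2.imwrite("pics/c2.png",np.vstack([cv2.resize(im[140:230,205:355],(720,432),interpolation=2),cv2.resize(im2[140:270,260:476],(720,433),interpolation=2)])[:,:,::-1][::1].copy()[:865])
x=cv2.imread("pics/c2.png"); cv2.imwrite("pics/c2.png",cv2.resize(x,(499,600)))
print([np.round(d["at"],3) for d in models.mark_of("heat_sink","scene")],telemetry.current_ee_pos(),telemetry.current_t())
```

```text
rot [-0.00420876  0.73537916  0.67763359 -0.00353512]
(array([637.5,  -2.8,  69.2,  92. ]), np.float64(-0.078), 0.93) (array([524.9, 136.1,  85.9,  93.7]), np.float64(-0.092), 0.94)
[array([ 0.642, -0.005,  0.016]), array([0.477, 0.139, 0.027]), array([0.469, 0.063, 0.017])]
[array([ 0.642, -0.001,  0.016]), array([0.55 , 0.456, 0.003])] [ 0.41787859 -0.28101694  0.15990644] 14.9167
```

View pics/c2.png

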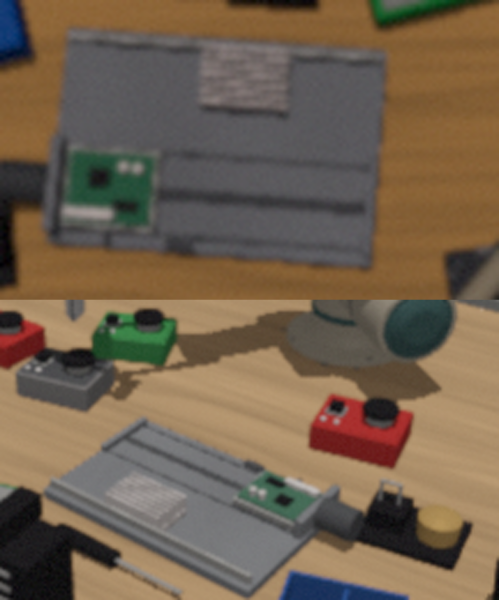

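The heat sink lies flush on the ledge: its mark gives machine x ≈ 0.069 and its yaw of −0.078 matches the machine's. The shuttle is unmoved. Now the press, with closed fingers.

Run:
```python
from h import *
T=telemetry
P=np.array([.4177,-.2812,0])
r.move_l(P+[0,0,.101],vel=.1); r.hold(.2)
f0=T.current_wrist_force()[2]; F=lambda:T.current_wrist_force()[2]-f0
t0=T.current_t(); cmd=.0865
g=r.move_l(P+[0,0,cmd],vel=.02,guard=8)
z=T.current_ee_pos()[2]; td=T.current_t(); log=[("press",g,round(td-t0,2),round(z,4),round(F(),1))]
cmd=z; last=0
while T.current_t()-td<4.75:
    f=F()
    if f<6.5 and cmd>.082:
        cmd-=.0004; r.move_l(P+[0,0,cmd],vel=.02)
    elif f>11: cmd+=.0003; r.move_l(P+[0,0,cmd],vel=.02)
    else: r.hold(.1)
    if T.current_t()-last>.35:
        last=T.current_t(); log.append((round(last-td,2),round(T.current_ee_pos()[2],4),round(cmd,4),round(F(),1)))
r.move_l(P+[0,0,.105],vel=.1); tu=T.current_t()
for l in log: print(*l)
print("released",tu-td,F(),tu)
r.move_l(P+[0,0,.2],vel=.2)
im=vision.snapshot("top"); m=[d["at"] for t in("shuttle_pointer","index_block","heat_sink","jog_top") for d in models.mark_of(t,"top")]
print(np.round(m,3),rect("shuttle","top",.03,[.52,.06]))
cv2.imwrite("pics/c3.png",cv2.resize(im[140:250,205:400],None,fx=4,fy=4,interpolation=2)[:,:,::-1])
```

```text
press True 0.65 0.0882 4.0
0.25 0.0882 0.0878 4.8
0.6 0.0882 0.0874 7.7
1.0 0.0882 0.0874 6.9
1.4 0.0882 0.0874 8.2
1.8 0.0882 0.0874 7.1
2.2 0.0881 0.0874 7.5
2.6 0.0882 0.0874 7.4
3.0 0.0882 0.0874 8.3
3.4 0.0882 0.0874 6.7
3.8 0.0882 0.0874 6.6
4.2 0.0882 0.0874 7.7
4.6 0.0882 0.0874 7.6
released 5.125 -1.5041056832775836 21.6333
[[ 0.468  0.061  0.029]
 [ 0.472  0.065  0.022]
 [ 0.645 -0.004  0.017]
 [ 0.431 -0.654  0.076]
 [ 0.3    0.182  0.069]
 [ 0.417 -0.285  0.072]
 [ 0.366 -0.464  0.071]
 [ 0.237 -0.267  0.072]] (array([514.1,  61.6,  93.2,  97.1]), np.float64(-0.089), 0.92)
```

View pics/c3.png

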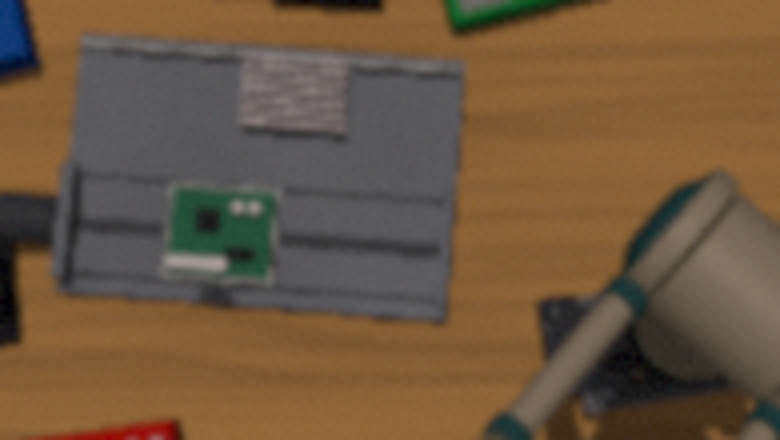

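The shuttle has moved about 75 mm and its board is centred over the index block (crop 215,297). The heat sink is still on the ledge and the arm is clear.

Run:
```python
from h import *
print(telemetry.current_t(),telemetry.current_wrist_force()); r.sign_off()
```

```text
22.5583 [-0.2645562  -0.51786877 -0.05757709]
the job is handed in; nothing more can be done
```

The job is done and handed in at 22.6 s of the 54 s allowed. The sign-off reports no verdict, so what follows is what my own checks showed.

- **Heat sink:** I slid it back with two spread fingertips until it met the ledge. The top camera puts it at about machine x = +69 mm, within about 0.01 rad of parallel to the ledge. The last picture shows it still there.
- **Jog button:** I pressed the button on the grey control box fully down with closed fingers for about 5 s. The force was mostly 6.6 to 8.3 N, and only 4 to 5 N for the first quarter second. The tool height stayed at the bottom throughout, so the hold was unbroken.
- **Shuttle:** the top camera shows it moved about 75 mm. Its pointer is about 4 mm from the centre of the index block, well within the 60 to 90 mm window.
- **At hand-in:** the arm was clear above the box and the wrist force was near zero. The arm partly hid the box in the last picture, so I judged the button up from the detected height of its top (72 mm, against 71 mm when up).
- **Not checked:** I did not measure the square key or the bystanders again. The arm did not go down near any of them, and the press stayed on the round cap.

Two readings were off, and neither changed the result. The force read near zero just after the push had stopped on its guard, so I relied on the pictures for contact with the ledge. The networks also reported jog buttons on the red and green look-alike boxes, which I ignored.

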